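# Change over the two food warmers at the sauce stall

### The job

Two food warmers stand on the tasting table, and the outlet can feed only one of them at a time. First switch off the one under the empty tray by pushing its yellow-knobbed toggle lever over to the red side until it snaps; then switch on the one under the full tray by pushing its lever over to the green side until it snaps, and take the hand away. Leave the trays, the bottle, the spice jar and the cups where they stand: nothing is to be picked up or shifted.

Things in the scene. Friction and masses are not known exactly. Their poses are not given: they have to be found in the camera images.
- warmer_full: steel food warmer under the full tray, fixed to the table, 300 mm deep (x), 240 wide (y). Origin: centre of its underside; x points away from its front edge (robot side), y left, z up. Along the front edge runs a black control strip 62 mm above the table; the dark heated plate, 70 mm above the table, starts 80 mm behind the front edge. Flush discs on the strip: green (ON) at y +80, red (OFF) at y -80 mm
- lever_full_pivot (a point): pivot of the toggle lever on the full tray's warmer: 113 mm in front of the warmer's centre (its x -113, y 0), 62 mm above the table. Axes as the warmer's
- lever_full_knob (a point): centre of the yellow ball knob, 26 mm across, at the end of that lever, 70 mm from the pivot on a 12 mm aluminium stem. At rest it is 37 mm to the ON or OFF side of the pivot and 122 mm above the table; upright 132 mm
- lever_full (a joint): toggle lever of the full tray's warmer, rad. 0: OFF, at rest leaning 0.55 rad to the red disc (warmer's -y); 0.55: upright; 1.1: ON, at rest leaning 0.55 rad to the green disc (+y). It swings in the warmer's y-z plane. A spring holds it either way: about 4 N sideways at the knob starts it, less towards upright, past which it snaps over by itself
- pan_full: foil tray, 190 (x) by 200 (y) by 50 mm high with a rim 5 to 6 mm wider, filled to the brim with dark brown grilled chicken pieces; stands loose on the heated plate, about 46 mm behind the warmer's centre, its rim 120 mm above the table. Origin: centre of its underside; axes about as the warmer's. Must stay where it is
- warmer_empty: steel food warmer under the empty tray, fixed to the table, 300 mm deep (x), 240 wide (y). Origin: centre of its underside; x points away from its front edge (robot side), y left, z up. Along the front edge runs a black control strip 62 mm above the table; the dark heated plate, 70 mm above the table, starts 80 mm behind the front edge. Flush discs on the strip: green (ON) at y +80, red (OFF) at y -80 mm
- lever_empty_pivot (a point): pivot of the toggle lever on the empty tray's warmer: 113 mm in front of the warmer's centre (its x -113, y 0), 62 mm above the table. Axes as the warmer's
- lever_empty_knob (a point): centre of the yellow ball knob, 26 mm across, at the end of that lever, 70 mm from the pivot on a 12 mm aluminium stem. At rest it is 37 mm to the ON or OFF side of the pivot and 122 mm above the table; upright 132 mm
- lever_empty (a joint): toggle lever of the empty tray's warmer, rad. 0: OFF, at rest leaning 0.55 rad to the red disc (warmer's -y); 0.55: upright; 1.1: ON, at rest leaning 0.55 rad to the green disc (+y). It swings in the warmer's y-z plane. A spring holds it either way: about 4 N sideways at the knob starts it, less towards upright, past which it snaps over by itself
- pan_empty: foil tray, 190 (x) by 200 (y) by 50 mm high with a rim 5 to 6 mm wider, bare and shiny inside, nothing in it; stands loose on the heated plate, about 46 mm behind the warmer's centre, its rim 120 mm above the table. Origin: centre of its underside; axes about as the warmer's. Must stay where it is
- sauce_bottle: bystander: dark red-brown sauce bottle with black cap, 60 mm across, 180 mm high, standing loose. Origin: centre of its underside
- spice_shaker: bystander: orange-brown spice jar with black cap, 54 mm across, 110 mm high, standing loose. Origin: centre of its underside
- cup_stack: bystander: stack of white tasting cups, 60 mm across, 130 mm high, standing loose. Origin: centre of its underside

How it is judged:
By the outcome, as a careful person would: the job done as asked, in the order asked, and still so for the second after the job is handed in, with the robot touching nothing.
It also fails if it takes over 51 s, if anything falls off the work surface, if the arm or the gripper's body presses on something with over 40 N, if the wrist force passes 120 N, or if a joint passes its speed limit or range.

### The arm

A 6-joint arm with a two-finger parallel gripper is mounted at the origin on the work surface. World frame = base frame: x ahead of the robot, y to its left, z up, the work surface at z = 0. Lengths are in m, angles in rad, forces in N, time in s.
With the tool pointing down it reaches from about 0.275 to 0.875 m from the base axis. Payload 12.5 kg.
Tool frame: the origin (TCP) lies on the centre line of the jaws, within the pads' length; the fingertips stand r.finger_overhang ahead of it and the grasp point (between the pads) lies 3 mm ahead of it (r.finger_overhang is the distance from the TCP to the fingertips, in m); z points along the fingers, y is the line along which they close (so a half turn about z gives the same grasp; the last joint's range is limited). The gripper opens to 85 mm and grips with 20 to 120 N. Pads are 22 mm wide; open, the fingers measure 114 mm over their backs; the gripper's body (76 mm by 85 mm) begins 54 mm behind the grasp point. The pads swing forward as they close: fully open they stand 13 mm farther back than shut.
Start: joints at [-1.276, 0.351, 1.652, -0, 1.139, -0.085], TCP at [0.204, -0.511, 0.253] pointing down, gripper open.
Joint ranges: [-2.75, 2.75], [-0.79, 2.1], [0.01, 2.65], [-1.57, 4.71], [0.07, 3.14], [-2.87, 2.87]. Speed limits (rad/s): [2.22, 2.22, 2.79, 3.14, 3.14, 3.14].

### API

Orientations are given as a unit quaternion [x, y, z, w].
In Python, from cell import r, optics gives the robot as it stands. The module is installed in compiled form; this text tells all that it offers. Calls block until the motion is done:
- r.move_to(position, orientation): joint-space move of the TCP to a pose.
- r.move_linear(position, rot=None, vel=0.15): straight line of the TCP; rot=None keeps the orientation; vel is the mean speed in m/s.
- r.set_joints(angles): joint-space move.
- r.set_gripper(opening, squeeze=None): opening from 0.0 (shut) to 1.0 (fully open); squeeze is the grip in N (None keeps the last); returns when the fingers have stopped.
- r.sleep(seconds).
- r.inverse_kinematics(position, orientation): joint angles nearest the present ones, or None.
- optics.get_image(name): name is "scene" or "top" or "wrist"; returns a dict with "pixels" (420x560x3 uint8, red, green, blue), "depth" (420x560 float32, m along the optical axis (not along the pixel's ray), 0 where there is no reading), "fx", "fy", "cx", "cy" (pixels), "camera_from_world" (4x4, takes a point from world to camera coordinates); the wrist camera has in their place "mount" (4x4, takes a point from camera to tool coordinates, whose origin is the TCP and whose axes are the flange's). Camera axes: x right, y down, z forward; pixel columns grow to the right and rows downward; lengths in m; the calibration is good to about 2 mm. A picture is of the moment at which its call begins: read the wrist's pose just before it.
A pose or a line that the arm cannot do raises r.PlanningError and nothing moves.
- r.hand_in(): hands the job in; it is judged then, once.
Readings, each from a call of its own:
- r.current_t(): time.
- r.current_q(): joint angles.
- r.current_qvel(): joint speeds.
- r.current_effort(): joint torques, N m.
- r.current_tool_pos(): TCP position.
- r.current_ee_rot(): TCP orientation.
- r.current_contact_force(): force on the tool from outside, world axes, zero at the start.
- r.current_torque(): the same for the moment, N m.
- r.current_opening(): opening from 0.0 (shut) to 1.0 (fully open).
- r.current_finger_force(): force on a finger pad.
Only numpy, scipy, OpenCV 4.12 (cv2) and the standard library are available. Lean on these libraries where they do the work, as an engineer would, in place of code of your own. Each camera call takes 0.05 s, during which the arm holds its last target. There are 200 camera calls.

## Working session

There is one attempt and no reset: what is moved stays moved. The work goes in short steps, each a Python script; the robot and the scene stay as the last script left them, time stands still between calls to the robot, and variables do not carry over. Pictures are saved under pics/ and viewed, at most 10 in all, crops included, and the job is handed in when it is done.

```bash
mkdir -p pics
python3 - <<'E'
from cell import r, optics
import numpy as np, cv2
print(r.current_t(), r.finger_overhang, r.current_tool_pos(), r.current_ee_rot())
for n in ("scene","top"):
    d=optics.get_image(n); np.savez(n+".npz",**d)
    cv2.imwrite(f"pics/{n}.png",cv2.cvtColor(d["pixels"],cv2.COLOR_RGB2BGR))
E
```

```text
0.0 0.022 [ 0.20384056 -0.51049479  0.25276063] [ 9.82025960e-01  1.88744994e-01 -4.68870648e-05 -5.82150456e-04]
```

View pics/scene.png

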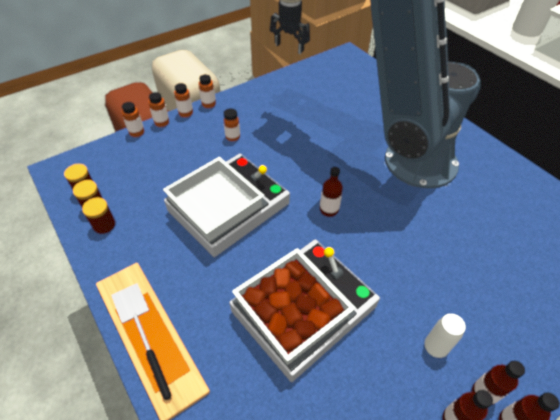

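View pics/top.png

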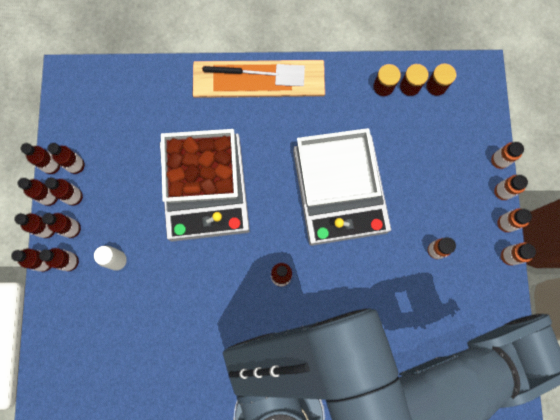

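The scene picture shows the empty tray's warmer at about (225,200) and the full tray's at about (305,305). In the top picture the empty tray's knob, at (339,223), leans to green (ON), and the full tray's knob, at (217,216), leans to red (OFF). The bottle, at (281,273), stands in front, between the two warmers.

```bash
cat > vis.py <<'E'
import numpy as np, cv2
def ray(d,uv,z):
    T=d["camera_from_world"]; R,t=T[:3,:3],T[:3,3]
    c=-R.T@t; v=R.T@np.array([(uv[0]-d["cx"])/d["fx"],(uv[1]-d["cy"])/d["fy"],1])
    return c+v*(z-c[2])/v[2]
def blobs(d,lo,hi,amin=15):
    h=cv2.cvtColor(d["pixels"],cv2.COLOR_RGB2HSV)
    n,_,s,c=cv2.connectedComponentsWithStats(cv2.inRange(h,lo,hi))
    return [(c[i],int(s[i][4])) for i in range(1,n) if s[i][4]>=amin]
COL={"green":((50,150,90),(75,255,255),.062),"red":((0,215,185),(4,255,255),.062),"red2":((174,200,150),(180,255,255),.062),"yellow":((23,170,150),(32,255,255),.122)}
E
python3 - <<'E'
from vis import *
for n in("scene","top"):
    d=dict(np.load(n+".npz"))
    for k,(lo,hi,z) in COL.items():
        for c,a in blobs(d,lo,hi): print(n,k,c.round(1),a,ray(d,c,z).round(4))
d=dict(np.load("top.npz"))
for nm,uv in dict(bottle_cap=(281,268),).items(): print(nm,ray(d,uv,.18))
print(cv2.cvtColor(d["pixels"][222:225,232:237],cv2.COLOR_RGB2HSV)[1])
T=d["camera_from_world"];print(-T[:3,:3].T@T[:3,3])
E
```

```text
scene green [274.9 188.4] 77 [ 0.5191 -0.1342  0.062 ]
scene green [362.2 291.5] 126 [0.5346 0.283  0.062 ]
scene red [241.7 161.9] 51 [ 0.5429 -0.2906  0.062 ]
scene red [318.1 251.3] 69 [0.5519 0.123  0.062 ]
scene yellow [ 75.2 171.2] 207 [ 1.0007 -0.4805  0.122 ]
scene yellow [262.  169.2] 43 [ 0.538  -0.1752  0.122 ]
scene yellow [ 84.4 188.1] 239 [ 1.0004 -0.3988  0.122 ]
scene yellow [ 94.3 206.3] 271 [ 1.0002 -0.3162  0.122 ]
scene yellow [328.7 251.8] 65 [0.559  0.1681 0.122 ]
top green [179.4 228.7] 85 [0.5361 0.2827 0.062 ]
top green [322.4 232.6] 85 [ 0.5191 -0.1347  0.062 ]
top yellow [216.9 216.1] 64 [0.5604 0.1673 0.122 ]
top yellow [338.6 222.2] 64 [ 0.5383 -0.1752  0.122 ]
bottle_cap [ 0.4061921  -0.01029958  0.18      ]
[[  1 194 250]
 [  1 189 250]
 [  2 192 250]
 [  1 192 250]
 [  1 190 250]]
[0.27075795 0.01121581 1.57852292]
```

```bash
cat > push.py <<'E'
from cell import r, optics
from vis import *
D={}
def flip(piv,yh,side):
    """side=+1: start on the ON side and push towards -y; -1: the reverse"""
    yaw=np.arctan2(-yh[0],yh[1]); q=[np.cos(yaw/2),np.sin(yaw/2),0,0]
    P=lambda s,z: [*(piv+side*s*yh),z]
    r.move_to(P(.088,.25),q); r.move_linear(P(.088,.122))
    for s in (.05,.035,.02,.010):
        r.move_linear(P(s,.122),vel=.05)
        print(s,r.current_tool_pos().round(4),r.current_contact_force().round(1))
    r.move_linear(P(.06,.122)); r.move_linear(P(.06,.25)); print("t",r.current_t())
def unit(v): return v/np.linalg.norm(v)
E
python3 - <<'E'
from push import *
r.set_gripper(0.0,30)
yh=unit(np.array([.5191+0,-.1344])-np.array([.5429,-.2906])); k=np.array([.5381,-.1752])
flip(k-.037*yh,yh,+1)
d=optics.get_image("top"); s=optics.get_image("scene")
for d in(d,s):
  for c,a in blobs(d,*COL["yellow"][:2]): print(c.round(1),a,ray(d,c,.122).round(4))
cv2.imwrite("pics/s2.png",cv2.cvtColor(s["pixels"],cv2.COLOR_RGB2BGR))
E
```

```text
0.05 [ 0.5364 -0.1626  0.1224] [-0.7  5.7  4.5]
0.035 [ 0.5393 -0.1782  0.1236] [-2.5  3.7 14.8]
0.02 [ 0.5404 -0.1924  0.1217] [ 0.  -0.2 -0.1]
0.01 [ 0.5421 -0.2022  0.1219] [-0.1  0.3 -0.5]
t 7.3417
[216.9 216.1] 63 [0.5604 0.1672 0.122 ]
[246.3 156.6] 35 [ 0.5481 -0.2476  0.122 ]
[ 75.4 171.5] 213 [ 1.0005 -0.4789  0.122 ]
[ 84.3 188.1] 254 [ 1.0006 -0.3989  0.122 ]
[ 94.1 206.4] 283 [ 1.0008 -0.3162  0.122 ]
[328.7 251.7] 67 [0.5587 0.1678 0.122 ]
```

View pics/s2.png

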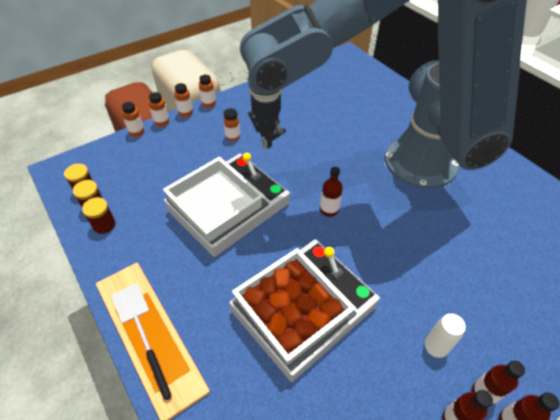

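The picture shows the empty warmer's knob, at (246,157), next to its red disc, so that warmer is off. Nothing else has shifted. Next is the full tray's lever.

Run:
```python
from push import *
yh=unit(np.array([.5353,.2828])-np.array([.5519,.123])); k=np.array([.5597,.1675])
flip(k+.037*yh,yh,-1)
r.move_to([.40,-.1,.35],r.current_ee_rot())
d=optics.get_image("top"); s=optics.get_image("scene")
for d in(d,s):
  for c,a in blobs(d,*COL["yellow"][:2]): print(c.round(1),a,ray(d,c,.122).round(4))
cv2.imwrite("pics/s3.png",cv2.cvtColor(s["pixels"],cv2.COLOR_RGB2BGR)); print(r.current_t())
```

```text
0.05 [0.5618 0.1548 0.1228] [ 2.1 -5.4  5. ]
0.035 [0.5605 0.1703 0.1236] [-0.5 -3.9 12.5]
0.02 [0.5576 0.1849 0.1218] [-0.4 -0.9 -0.4]
0.01 [0.5568 0.1946 0.1219] [-0.2 -0.2  0.2]
t 13.1333
[190.5 219.2] 64 [0.5524 0.2413 0.122 ]
[364.6 218.2] 64 [ 0.5489 -0.249   0.122 ]
[246.3 156.6] 35 [ 0.5481 -0.2476  0.122 ]
[ 75.3 171.4] 211 [ 1.0007 -0.4794  0.122 ]
[ 84.3 188.1] 250 [ 1.0005 -0.3987  0.122 ]
[ 94.2 206.4] 275 [ 1.0005 -0.3163  0.122 ]
[349.5 270.8] 73 [0.5517 0.2411 0.122 ]
14.4167
```

View pics/s3.png

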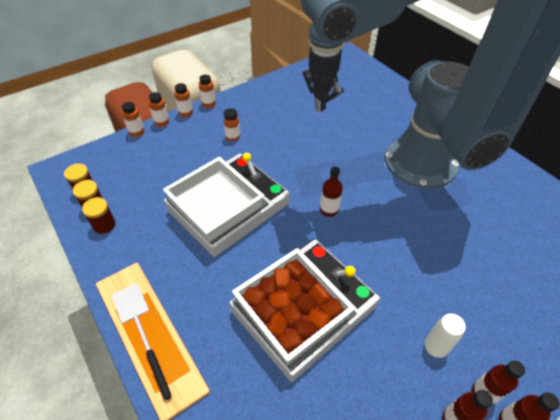

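The full tray's knob, at (350,271), now leans to green (ON), and the empty tray's, at (246,157), still leans to red (OFF). The trays, bottle, jar and cups are where they were, and the hand is clear.

```bash
python3 -c "
from cell import r
print(r.hand_in())"
```

```text
the job is handed in; nothing more can be done
None
```

I switched the empty tray's warmer off first, then the full tray's warmer on; both levers snapped over, nothing else appears to have moved in the pictures, the hand is clear, and I handed the job in at about 14 s.

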